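# Seat a vial rack in the datum corner of an autosampler drawer and hold it

### The job

Pull the autosampler's drawer out to its stop, stand the vial rack flat on the drawer's tray with its long side along the front fence, and press it snugly, without forcing it, into the corner so that it bears on the front fence and the side fence at the same time. Finish while still gripping the rack and pressing it against both fences, so that I can tighten the two edge clamps; the drawer stays fully out. Leave the amber bottle, the single sample vial and the white jar where they stand.

Things in the scene. Friction and masses are not known exactly. Their poses are not given: they have to be found in the camera images.
- autosampler: Low white bench instrument, 145 deep x 236 wide x 121 mm high, fixed to the table, with one drawer in its front. Origin: centre of its underside, on the table; x points from its front to its back, y to its left side as seen by the robot, z up. Its yaw varies.
- drawer (a joint): How far the drawer is pulled out along the instrument's -x, in m: 0 shut, 0.125 at its stop. It slides with about 2.5 N of friction and stays where it is left. Pushing anything in the drawer toward the instrument's +x would push it in again; pushing toward -x keeps it against its stop.
- drawer_handle (a point): Middle of the drawer's pull: steel bar 11 mm thick, 104 mm long along the instrument's y, its centre 36 mm in front of the drawer's front panel and 86 mm above the table, with finger room behind it. Moves with the drawer; axes as the instrument's. The front panel's top is 106 mm, the instrument's 121 mm above the table.
- nest_corner (a point): Datum corner on the tray floor (30 mm above the table) where the faces of the two fences would meet; moves with the drawer, axes as the instrument's. Front fence face: plane x = 0 here; side fence face: y = 0. The seated rack's centre is at (0.032, 0.052, 0). A 25 mm high edge clamp stands 89 mm behind the front fence, another at the left, 145 mm from the side fence.
- vial_rack: Loose rack, about 0.34 kg: aluminium block 64 (x) x 104 (y) x 26 mm high with two rows of small capped vials (fixed in it, tops at 36 mm) and between the rows an upright black grip plate, 12 mm thick (x), 60 mm long (y), top at 68 mm. Origin: centre of its underside; z up. Starts on the table. May be seated either way round.
- amber_bottle: Bystander: amber screw-cap bottle, 46 mm across, 93 mm high, beside the instrument. Origin: centre of its underside.
- sample_vial: Bystander: single clear screw-cap vial, 28 mm across, 57 mm high. Origin: centre of its underside.
- grease_jar: Bystander: white jar, 48 mm across, 51 mm high. Origin: centre of its underside.
- front_fence (a point): Middle of the front fence's working face: a steel bar 10 x 116 x 14 mm high screwed to the tray just behind the drawer's front panel, along the instrument's y; its face toward the instrument's +x locates the rack's long side. Moves with the drawer; axes as the instrument's.
- side_fence (a point): Middle of the side fence's working face: a steel bar 70 x 10 x 14 mm high screwed to the tray at its right edge (the instrument's -y side), along the instrument's x; its face toward +y locates the rack's short end. Moves with the drawer; axes as the instrument's.

How it is judged:
By the outcome, as a careful person would: the job done as asked, in the order asked, and still so for the second after the job is handed in, while the arm keeps its last pose, push and grip.
It also fails if it takes over 61 s, if anything falls off the work surface, if the arm or the gripper's body presses on something with over 40 N, if the wrist force passes 120 N, or if a joint passes its speed limit or range.

### The arm

A 6-joint arm with a two-finger parallel gripper is mounted at the origin on a cart in front of the work surface, level with it; the furniture and walls round the work are solid. World frame = base frame: x ahead of the robot, y to its left, z up, the work surface at z = 0. Lengths are in mm, angles in rad, forces in N, time in s.
With the tool pointing down it reaches from about 300 to 850 mm from the base axis. Payload 4.2 kg.
Tool frame: the origin (TCP) lies midway between the tips of the shut fingers; the grasp point (between the pads) lies 19 mm behind it; z points along the fingers, y is the direction in which the jaws open and shut (so a half turn about z gives the same grasp; the last joint's range is limited). The gripper opens to 91 mm and grips with 3 to 60 N. Pads are 32 mm wide; open, the fingers measure 118 mm over their backs; the gripper's body (76 mm by 178 mm) begins 60 mm behind the grasp point.
Start: joints at [-1.237, 0.32, 1.565, -0, 1.257, -0.02], TCP at [199.221, -539.402, 213.976] pointing down, gripper open.
Joint ranges: [-3.11, 3.11], [-0.84, 2.01], [0.21, 2.61], [-1.34, 4.49], [0.05, 2.63], [-2.56, 2.56]. Speed limits (rad/s): [2.57, 2.57, 3.14, 3.14, 3.14, 3.14].

### API

Orientations are given as a unit quaternion [w, x, y, z].
In Python, from rig import status, cams, order gives the robot as it stands.
- The arm moves only by the tool play_rows, never from a script. Its argument "motion" is a list of rows, each a list of 6 numbers: the shift along the tool's x, y, z in m, then the turn, a rotation vector about the tool's x, y, z in degrees. A call has 1 to 8 rows; each row is the pose to reach, as a shift and turn from the pose commanded when the call began, along the tool's axes at that moment; what a row does not reach only later rows make up. A row lasts 1/8 s, in which the tool goes at most 62.5 mm and 10.7 degrees, less where a joint would pass 70% of its speed; a pose out of reach is approached as far as the arm can. A call with a gripper value outside its range is refused whole. "hand" is the finger opening in m, from 0 to 0.0912, set as the call begins (left out, the last holds). The fingers move at their own pace and stop on an object; "squeeze" is the grip in N (left out, the last holds). Time passes only in rows, so rows that repeat a pose let the fingers close. It gives the time, the measured TCP pose, the force and the opening at its end, in the units of the state.
- status.read_state(): the state, without advancing time (a new reading comes with each control period).
- cams.read_camera(name): name is "side" or "top"; returns (picture, depth): 480x640x3 uint8, blue, green, red; 480x640 float32, mm along the optical axis (not along the pixel's ray), 0 where there is no reading.
- cams.calibration(name): a dict with "K" (3x3 intrinsics, pixels), "position" and "rotation" of the camera in the world. Camera axes: x right, y down, z forward; pixel columns grow to the right and rows downward; lengths in mm; the calibration is good to about 2 mm. A picture is of the moment at which its call begins. calibration takes no time and is no camera call.
- order.close_job(): hands the job in, once; it reports no verdict.
The state is a dict: "time_s": time; "joint_pos": joint angles; "qvel": joint speeds; "joint_efforts": joint torques, N m; "position": TCP position; "orientation": TCP orientation; "force": force on the tool from outside, world axes, zero at the start; "wrist_torque": the same for the moment, N m; "opening": finger opening in mm.
Only numpy, scipy, OpenCV 4.12 (cv2) and the standard library are available. Lean on these libraries where they do the work, as an engineer would, in place of code of your own. Each camera call takes 0.05 s, during which the arm holds its last target. There are 200 camera calls.

## Working session

There is one attempt and no reset: what is moved stays moved. The work goes in short steps, Python scripts to look and compute and a tool call to move; the robot and the scene stay as the last step left them, time stands still between calls to the robot, and variables do not carry over. Pictures are saved under pics/ and viewed, about 8 in all and at most 12, crops included, and the job is handed in when it is done.

Besides the shell and the picture viewer there is one more tool, called as name(argument=value, ...) on one line, values as JSON. play_rows: Moves the arm, as the interface text tells. Its arguments: {"type":"object","properties":{"motion":{"type":"array"},"hand":{"type":"number"},"squeeze":{"type":"number"}},"required":["motion"]}

```bash
mkdir -p pics; ls; cat > h.py <<'E'
import numpy as np, cv2
from rig import status, cams, order
from scipy.spatial.transform import Rotation as R
def cloud(name):
    im,d=cams.read_camera(name); c=cams.calibration(name); K=np.array(c["K"]); 
    v,u=np.mgrid[:480,:640]
    p=np.stack([(u-K[0,2])/K[0,0]*d,(v-K[1,2])/K[1,1]*d,d],-1)
    P=p@np.array(c["rotation"]).T+np.array(c["position"]); P[d==0]=np.nan
    return im,d,P
E
python3 - <<'E'
from h import *
print(status.read_state())
for n in("top","side"):
    im,d,P=cloud(n); cv2.imwrite(f"pics/{n}0.png",im); np.save(f"{n}0.npy",P); print(n,cams.calibration(n),(d==0).mean())
E
```

```text
pics
{'time_s': 0.0, 'joint_pos': array([-1.23699619e+00,  3.20338317e-01,  1.56566284e+00, -7.56286094e-06,
        1.25738669e+00, -1.99935021e-02]), 'qvel': array([ 7.13507695e-04,  1.40998094e-03,  7.09452707e-04,  2.28579504e-05,
       -5.45957316e-04, -7.07507779e-04]), 'joint_efforts': array([ 9.14548909e-04, -4.12465489e+01, -2.31972241e+01,  7.28118257e-02,
        4.54626081e-02, -1.31628663e-04]), 'position': array([ 199.05409814, -538.92023017,  213.09990202]), 'orientation': array([-8.86009672e-04,  9.84393914e-01,  1.75976751e-01, -1.43810921e-04]), 'force': array([ 0.56658761, -0.02737216,  0.0771794 ]), 'wrist_torque': array([-0.00477848,  0.02172437, -0.02594895]), 'opening': 91.22939658071701}Traceback (most recent call last):
  File "<stdin>", line 4, in <module>
  File "h.py", line 8, in cloud
    P=p@np.array(c["rotation"]).T+np.array(c["position"]); P[d==0]=np.nan
      ~^~~~~~~~~~~~~~~~~~~~~~~~~~
ValueError: matmul: Input operand 1 has a mismatch in its core dimension 0, with gufunc signature (n?,k),(k,m?)->(n?,m?) (size 4 is different from 3)
```

Rotation is a quaternion.

```bash
sed -i 's/p@np.array(c\["rotation"\]).T/p@R.from_quat(c["rotation"],scalar_first=True).as_matrix().T/' h.py
python3 - <<'E'
from h import *
for n in("top","side"):
    im,d,P=cloud(n); cv2.imwrite(f"pics/{n}0.png",im); np.save(f"{n}0.npy",P); print(n,cams.calibration(n),(d==0).mean(), P[240,320],P[400,320],P[240,100])
E
```

```text
top {'K': array([[582.49388307,   0.        , 316.9382543 ],
       [  0.        , 582.49388307, 233.82183804],
       [  0.        ,   0.        ,   1.        ]]), 'position': array([ 407.05392725,  104.523565  , 1348.74340723]), 'rotation': array([ 0.0409098 , -0.69901457,  0.71259961, -0.04366708])} 0.004091796875 [555.04586127  90.78155544  -4.41136415] [ 111.3790283    95.70063349 -503.27993969] [529.97221812 493.78368522 294.74558228]
side {'K': array([[500.0360296 ,   0.        , 320.31022645],
       [  0.        , 500.0360296 , 232.55366695],
       [  0.        ,   0.        ,   1.        ]]), 'position': array([  77.77761638, -163.05926836, 1049.59222306]), 'rotation': array([-0.21454323,  0.8368137 , -0.48849872,  0.122813  ])} 0.003958333333333334 [5.56283623e+02 1.13524845e+02 7.51870486e-02] [ 123.22981879 -135.74024061  752.27965186] [ 467.18559795 1121.6757528  -791.97503101]
```

View pics/top0.png

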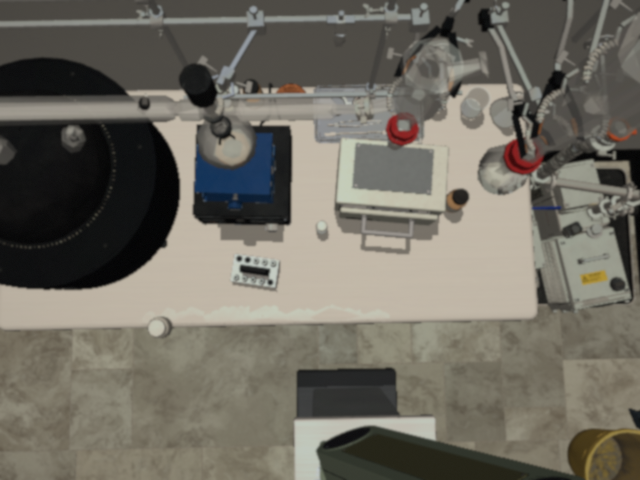

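View pics/side0.png

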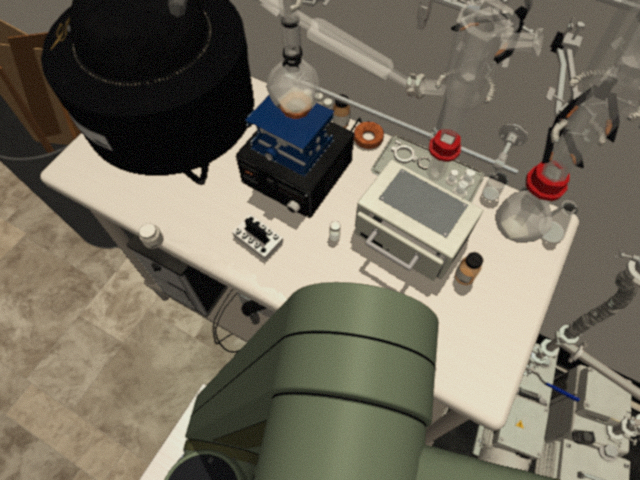

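The top view shows the instrument (340–448, 138–215) with its handle at (387, 235), and the rack at (256, 272). The vial is at (322, 229), the bottle at (457, 200) and the jar at the table edge (160, 327). The side view agrees.

```bash
cat > m0.py <<'E'
from h import *
def rect(P,lo,hi,x,y,mask=None):
    m=(P[...,2]>lo)&(P[...,2]<hi)&(P[...,0]>x[0])&(P[...,0]<x[1])&(P[...,1]>y[0])&(P[...,1]<y[1])
    if mask is not None: m&=mask
    q=P[m]; 
    return q, cv2.minAreaRect(q[:,:2].astype(np.float32)), q[:,2].mean()
for n in("top","side"):
    P=np.load(n+"0.npy"); im=cv2.imread(f"pics/{n}0.png")
    # table plane
    print(n)
    for x,y in(((480,640),(-50,0)),((440,520),(100,300)),((450,500),(-250,-100))):
        m=(P[...,0]>x[0])&(P[...,0]<x[1])&(P[...,1]>y[0])&(P[...,1]<y[1])&(abs(P[...,2])<12); print("tablez",x,y,m.sum(),np.median(P[m][:,2]))
    for k,a in dict(inst=(112,130,(560,850),(-230,60)),handle=(70,97,(500,660),(-150,40)),rackgrip=(50,85,(420,580),(150,330)),rackblk=(15,45,(420,580),(150,330)),vial=(40,70,(520,650),(60,130)),bottle=(60,105,(590,700),(-270,-150)),jar=(35,65,(320,450),(380,520))).items():
        q,r,z=rect(P,*a) if True else 0
        print(k,len(q),np.round(q.mean(0),1),np.round(r[0],1),np.round(r[1],1),round(r[2],2),np.round(q.min(0)),np.round(q.max(0)))
E
python3 m0.py
```

```text
top
tablez (480, 640) (-50, 0) 949 -0.6299073167415372
tablez (440, 520) (100, 300) 1726 -0.48694843554039835
tablez (450, 500) (-250, -100) 1395 -0.8206377027254348
inst 7083 [679.7 -64.9 120.7] [677.5 -65.2] [236.  157.6] 84.18 [ 599. -189.  112.] [767.  58. 130.]
handle 553 [572.4 -53.5  88.3] [573.4 -52.9] [189.6  42.9] 84.33 [ 548. -149.   70.] [604.  39.  97.]
rackgrip 191 [503.6 233.5  64.5] [532.9 231.1] [ 59.7 110.6] 76.78 [477. 189.  51.] [580. 271.  74.]
rackblk 1147 [486.8 241.1  27.2] [520.  236.9] [105.2 131.7] 80.77 [447. 187.  18.] [579. 297.  45.]
vial 112 [580.   88.9  53.3] [579.9  89.5] [24.9 24.5] 89.15 [568.  77.  40.] [592. 102.  62.]
bottle 382 [ 630.8 -209.3   83.7] [ 615. -198.] [44.9 92.3] 47.72 [ 591. -237.   60.] [ 659. -150.  105.]
jar 326 [363.5 454.7  46.8] [363.2 456.5] [45.7 43.6] 55.45 [341. 432.  35.] [385. 480.  58.]
side
tablez (480, 640) (-50, 0) 754 1.4899415450271363
tablez (440, 520) (100, 300) 1563 1.5999128942771677
tablez (450, 500) (-250, -100) 296 1.160480433860812
inst 6280 [675.9 -70.2 122.5] [732.3 -70.8] [237.3 252.8] 84.77 [ 597. -190.  112.] [850.  57. 130.]
handle 858 [577.8 -56.2  87.5] [572.4 -52.8] [190.9  45.5] 83.89 [ 545. -150.   70.] [603.  40.  97.]
rackgrip 242 [502.2 230.8  63.2] [532.1 229.7] [ 61.1 113.7] 75.15 [474. 187.  50.] [580. 273.  75.]
rackblk 988 [480.  234.9  29.3] [517.2 236. ] [105.3 130.8] 80.27 [446. 186.  15.] [575. 297.  45.]
vial 130 [576.7  86.5  53.5] [578.4  88.3] [24.9 24.3] 58.94 [565.  74.  40.] [593. 101.  62.]
bottle 508 [ 626.4 -209.9   83.4] [ 630.9 -202.3] [ 73.  109.9] 70.6 [ 591. -241.   60.] [ 695. -150.  105.]
jar 321 [359.3 451.4  47.3] [361.5 453.7] [46.9 42.8] 0.33 [338. 432.  35.] [385. 475.  57.]
```

```bash
cat > m1.py <<'E'
from h import *
from m0 import rect
yaw=np.radians(-5.7); X=np.array([np.cos(yaw),np.sin(yaw)]);Y=np.array([-X[1],X[0]]); o=np.array([677,-65])
for n in("top","side"):
    P=np.load(n+"0.npy"); print(n)
    Q=np.stack([(P[...,:2]-o)@X,(P[...,:2]-o)@Y,P[...,2]],-1)
    for k,a in dict(inst=(112,130,(-100,40),(-130,130)),handle=(76,97,(-140,-86),(-75,75))).items():
        q,r,z=rect(Q,*a); print(k,len(q),np.round(q.mean(0),1),np.round(r[0],1),np.round(r[1],1),round(r[2],2),np.percentile(q,[1,99],axis=0).round(1).tolist())
        r=cv2.minAreaRect(q[:,:2].astype(np.float32)); print('world ctr',o+r[0][0]*X+r[0][1]*Y)
    for k,a in dict(grip=(55,85,(440,540),(185,300)),blk=(14,45,(440,540),(170,310))).items():
        q,r,z=rect(P,*a); print(k,len(q),np.round(r[0],1),np.round(r[1],1),round(r[2],2),z.round(1))
E
python3 m1.py | grep -v tablez | tail -14
```

```text
top
inst 5407 [-14.4   0.2 120.7] [-19.1  -0.1] [236.2 118.1] 89.99 [[-66.6, -114.6, 114.4], [38.8, 115.6, 126.8]]
world ctr [657.99994205 -63.1869087 ]
handle 402 [-113.2    0.2   89.7] [-106.     0.8] [117.4  39.4] 89.94 [[-125.3, -56.4, 81.5], [-86.5, 57.5, 95.5]]
world ctr [571.6160894  -53.71075002]
grip 148 [486.7 242.5] [58.6 12.2] 80.62 66.9
blk 1139 [486.7 242.4] [105.2  64.1] 80.49 27.1
side
inst 4898 [-17.1  -5.3 122.4] [-15.5  -0.5] [110.9 237.1] 0.0 [[-68.3, -116.8, 115.9], [39.0, 113.2, 126.7]]
world ctr [661.56871876 -63.91406419]
handle 457 [-112.6   -3.2   91.2] [-107.2   -2.4] [142.6  42.2] 89.92 [[-127.7, -68.3, 79.9], [-86.1, 57.4, 96.2]]
world ctr [570.13497048 -56.76085176]
grip 171 [484.9 242.4] [61.6 13. ] 80.27 66.5
blk 988 [485.  241.5] [105.3  65.5] 80.27 29.0
```

```bash
cat >> h.py <<'E'
def go(t,yaw,n=None):
    "shift (m, tool axes) and tool-z turn (deg) to TCP t with tool y (jaws) at world angle yaw"
    s=status.read_state(); r=R.from_quat(s["orientation"],scalar_first=True)
    goal=R.from_euler('z',yaw+90,degrees=True)*R.from_rotvec([np.pi,0,0])
    print("t",round(s["time_s"],2),"pos",np.round(s["position"],1),"F",np.round(s["force"],1),"open",round(s["opening"],1),"jawyaw",np.degrees(np.arctan2(*r.as_matrix()[1::-1,1])).round(2))
    print("shift",np.round(r.inv().apply(np.array(t)-s["position"])/1000,4),"turn",np.round((r.inv()*goal).as_rotvec(degrees=True),2))
E
python3 -c "
from h import *
go([557,-53,210],-5.7)"
```

```text
t 0.15 pos [ 199.1 -539.1  213.4] F [0.6 0.6 0.7] open 91.2 jawyaw -69.73
shift [ 0.5042 -0.3319  0.0038] turn [-6.000e-02 -4.000e-02 -6.403e+01]
```

play_rows(motion=[[0.04, -0.027, 0, 0, 0, -6], [0.09, -0.06, 0, 0, 0, -12], [0.14, -0.093, 0, 0, 0, -19], [0.19, -0.126, 0, 0, 0, -26], [0.24, -0.16, 0, 0, 0, -33], [0.29, -0.193, 0, 0, 0, -40], [0.34, -0.226, 0, 0, 0, -46], [0.39, -0.26, 0, 0, 0, -52]], hand=0.032)

```text
time_s: 1.15
position: [475.8, -158.7, 213.9]
orientation: [0.0, 0.807, 0.591, -0.0]
force: [1.3, -1.4, 0.8]
opening: 31.9
```

```bash
python3 -c "
from h import *
go([557,-53,160],-5.7)"
```

```text
t 1.15 pos [ 475.8 -158.7  213.9] F [ 1.3 -1.4  0.8] open 31.9 jawyaw -17.53
shift [0.1252 0.0456 0.0539] turn [ 1.000e-02  2.000e-02 -1.183e+01]
```

play_rows(motion=[[0.045, 0.016, 0.01, 0, 0, -4], [0.09, 0.032, 0.03, 0, 0, -8], [0.115, 0.042, 0.05, 0, 0, -11], [0.125, 0.0455, 0.054, 0, 0, -11.8], [0.125, 0.0455, 0.054, 0, 0, -11.8]])

```text
time_s: 1.78
position: [556.3, -55.2, 159.9]
orientation: [-0.0, 0.743, 0.67, -0.0]
force: [-0.4, 0.2, -0.4]
opening: 32.1
```

```bash
python3 -c "
from h import *
go([557,-53,66],-5.7)
im,d,P=cloud('side'); cv2.imwrite('pics/s1.png',cv2.resize(im[180:300,320:480],None,fx=4,fy=4))"
```

```text
t 1.77 pos [556.3 -55.2 159.9] F [-0.4  0.2 -0.4] open 32.1 jawyaw -5.92
shift [0.0023 0.0005 0.0939] turn [-0.03  0.03 -0.22]
```

View pics/s1.png

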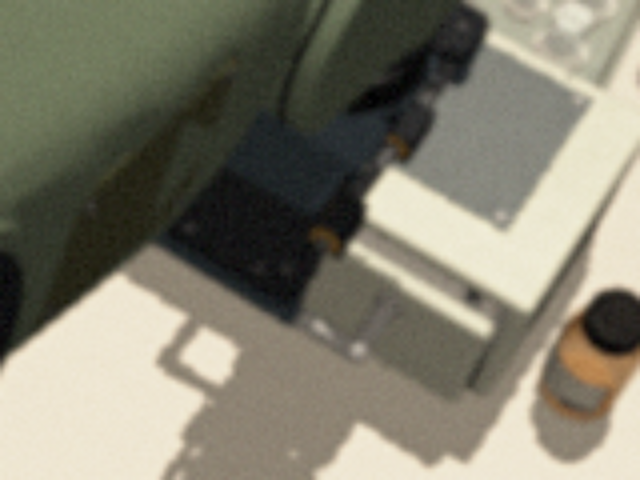

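play_rows(motion=[[0.002, 0.001, 0.03, 0, 0, -0.2], [0.002, 0.001, 0.055, 0, 0, -0.2], [0.002, 0.001, 0.075, 0, 0, -0.2], [0.002, 0.001, 0.09, 0, 0, -0.2], [0.002, 0.001, 0.094, 0, 0, -0.2], [0.002, 0.001, 0.094, 0, 0, -0.2]])

```text
time_s: 2.58
position: [557.9, -53.7, 66.4]
orientation: [0.0, 0.742, 0.671, 0.0]
force: [-0.3, 0.1, -0.0]
opening: 31.9
```

play_rows(motion=[[0, 0, 0, 0, 0, 0], [0, 0, 0, 0, 0, 0], [0, 0, 0, 0, 0, 0], [0, 0, 0, 0, 0, 0]], hand=0.0, squeeze=20)

```text
time_s: 3.08
position: [557.3, -53.2, 66.3]
orientation: [-0.0, 0.742, 0.671, -0.0]
force: [-2.3, 0.4, 4.3]
opening: 10.5
```

play_rows(motion=[[0, -0.008, 0, 0, 0, 0], [0, -0.024, 0, 0, 0, 0], [0, -0.042, 0, 0, 0, 0], [0, -0.06, 0, 0, 0, 0], [0, -0.08, 0, 0, 0, 0], [0, -0.098, 0, 0, 0, 0], [0, -0.112, 0, 0, 0, 0], [0, -0.117, 0, 0, 0, 0]])

```text
time_s: 4.08
position: [440.7, -41.2, 66.3]
orientation: [0.0, 0.742, 0.671, 0.001]
force: [3.1, 2.7, 2.5]
opening: 10.8
```

play_rows(motion=[[0, -0.001, 0, 0, 0, 0], [0, -0.003, 0, 0, 0, 0], [0, -0.005, 0, 0, 0, 0], [0, -0.006, 0, 0, 0, 0], [0, -0.006, 0, 0, 0, 0]])

```text
time_s: 4.7
position: [437.0, -40.8, 66.3]
orientation: [0.001, 0.742, 0.671, 0.001]
force: [3.7, 3.9, 4.1]
opening: 10.1
```

play_rows(motion=[[0, -0.001, 0, 0, 0, 0], [0, -0.002, 0, 0, 0, 0], [0, -0.003, 0, 0, 0, 0], [0, -0.003, 0, 0, 0, 0]])

```text
time_s: 5.2
position: [437.1, -40.8, 66.4]
orientation: [0.003, 0.742, 0.671, 0.003]
force: [11.4, 3.8, -2.9]
opening: 10.4
```

play_rows(motion=[[0, -0.001, 0, 0, 0, 0], [0, -0.002, 0, 0, 0, 0], [0, -0.003, 0, 0, 0, 0], [0, -0.003, 0, 0, 0, 0]])

```text
time_s: 5.7
position: [437.2, -40.9, 66.4]
orientation: [0.006, 0.742, 0.671, 0.006]
force: [17.5, 3.9, -11.2]
opening: 11.0
```

play_rows(motion=[[0, 0.003, 0, 0, 0, 0], [0, 0.006, 0, 0, 0, 0], [0, 0.006, 0, 0, 0, 0]])

```text
time_s: 6.08
position: [437.0, -40.8, 66.3]
orientation: [0.001, 0.742, 0.671, 0.001]
force: [3.4, 4.7, 5.4]
opening: 10.2
```

play_rows(motion=[[0, 0, 0, 0, 0, 0], [0, 0, 0, 0, 0, 0], [0, 0, -0.02, 0, 0, 0], [0, 0, -0.06, 0, 0, 0], [0, 0, -0.11, 0, 0, 0], [0, 0, -0.15, 0, 0, 0], [0, 0, -0.15, 0, 0, 0]], hand=0.032)

```text
time_s: 6.95
position: [436.4, -41.5, 218.3]
orientation: [0.002, 0.742, 0.671, 0.001]
force: [0.2, 0.4, -0.5]
opening: 32.1
```

```bash
python3 -c "
from h import *
go([486,242,180],-9.5)"
```

```text
t 6.95 pos [436.4 -41.5 218.3] F [ 0.2  0.4 -0.5] open 32.1 jawyaw -5.73
shift [0.2871 0.0209 0.0382] turn [0.3  0.04 3.77]
```

play_rows(motion=[[0.03, 0.002, 0, 0, 0, 0], [0.08, 0.006, 0, 0.1, 0, 1], [0.135, 0.01, 0, 0.2, 0, 2], [0.19, 0.014, 0.01, 0.3, 0, 3], [0.24, 0.018, 0.02, 0.3, 0, 3.7], [0.275, 0.02, 0.03, 0.3, 0, 3.7], [0.287, 0.021, 0.038, 0.3, 0, 3.7], [0.287, 0.021, 0.038, 0.3, 0, 3.7]], hand=0.04)

```text
time_s: 7.95
position: [483.7, 241.8, 176.0]
orientation: [-0.002, 0.763, 0.647, -0.004]
force: [-1.6, -0.1, 0.7]
opening: 40.2
```

```bash
python3 - <<'E'
from h import *
go([486,242,44],-9.5)
for n in("top","side"):
    im,d,P=cloud(n); cv2.imwrite(f"pics/{n}2.png",im); np.save(n+"2.npy",P)
a=cv2.imread("pics/top2.png")[120:300,220:470]; b=cv2.imread("pics/side2.png")[150:330,200:500]
cv2.imwrite("pics/c2.png",np.hstack([cv2.resize(a,(400,288)),cv2.resize(b,(400,288))]).repeat(1,0))
cv2.imwrite("pics/c2.png",np.vstack([cv2.resize(a,(417,300)),cv2.copyMakeBorder(cv2.resize(b,(417,250)),0,0,0,0,0)]))
E
```

```text
t 7.95 pos [483.7 241.8 176. ] F [-1.6 -0.1  0.7] open 40.2 jawyaw -9.38
shift [0.001  0.0034 0.132 ] turn [-0.49  0.19  0.12]
```

View pics/c2.png

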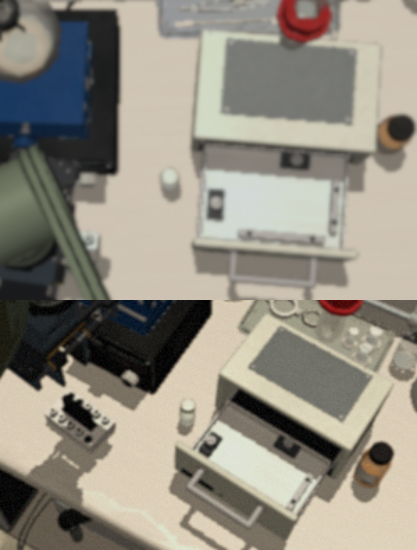

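```bash
cat > m2.py <<'E'
from h import *
yaw=np.radians(-5.7); X=np.array([np.cos(yaw),np.sin(yaw)]);Y=np.array([-X[1],X[0]]); o=np.array([677,-65])
def loc(P): return np.stack([(P[...,:2]-o)@X,(P[...,:2]-o)@Y,P[...,2]],-1)
def wor(x,y): return o+x*X+y*Y
if __name__=="__main__":
  np.set_printoptions(linewidth=220,suppress=True)
  for n in("top","side"):
    Q=loc(np.load(n+"2.npy")); print(n)
    def sel(lo,hi,x,y): return Q[(Q[...,2]>lo)&(Q[...,2]<hi)&(Q[...,0]>x[0])&(Q[...,0]<x[1])&(Q[...,1]>y[0])&(Q[...,1]<y[1])]
    for k,a in dict(handle=(76,97,(-270,-232),(-75,75)),panel=(98,115,(-225,-190),(-120,120)),frontf=(38,52,(-206,-170),(-70,70)),sidef=(38,52,(-185,-110),(-110,-60)),clampL=(46,62,(-200,-90),(60,110)),clampB=(46,62,(-120,-85),(-60,60)),tray=(25,35,(-190,-110),(-60,60)),instfront=(112,128,(-100,0),(-100,100))).items():
        q=sel(*a)
        if len(q)>5:
            r=cv2.minAreaRect(q[:,:2].astype(np.float32)); print(k,len(q),q.mean(0).round(1),np.round(r[1],1),round(r[2],1),np.percentile(q,[2,10,50,90,98],axis=0).round(1)[:,:2].T.tolist())
    # height profile along x (y -30..30) and along y (x -170..-130)
    for ax,rg,b in((0,(1,-30,30),range(-226,-90,4)),(1,(0,-175,-135),range(-115,-55,4))):
        print([(v,np.round(np.median(s),0)) for v in b if len(s:=Q[...,2][(abs(Q[...,ax]-v)<2)&(Q[...,rg[0]]>rg[1])&(Q[...,rg[0]]<rg[2])])>2])
E
python3 m2.py
```

```text
top
handle 277 [-239.7    1.    89.7] [ 13.4 113.3] 0.7 [[-245.1, -244.3, -239.8, -235.3, -233.8], [-53.0, -45.4, 1.2, 48.7, 56.1]]
panel 554 [-198.1    0.9  104.5] [210.3  12.4] 89.7 [[-203.7, -202.8, -198.3, -193.2, -192.2], [-99.1, -82.2, 0.0, 85.4, 101.8]]
frontf 254 [-179.8  -10.    43.6] [137.8  32.6] 89.9 [[-203.9, -182.2, -177.9, -173.1, -172.0], [-68.4, -57.9, -10.6, 36.0, 43.7]]
sidef 190 [-144.7  -83.9   42.9] [37.4 72.9] 87.0 [[-181.7, -176.9, -143.3, -116.3, -112.1], [-97.4, -96.1, -83.3, -69.3, -62.4]]
clampL 51 [-142.5   80.2   52.1] [16.1 53.3] 55.3 [[-170.5, -147.2, -140.5, -133.6, -132.6], [71.1, 73.1, 78.7, 86.7, 97.9]]
tray 1451 [-144.6    1.1   29.6] [120.   76.2] 90.0 [[-185.1, -170.6, -143.9, -117.3, -111.1], [-57.8, -48.1, 1.7, 49.0, 57.7]]
instfront 2909 [-34.1  -0.1 120.6] [199.9  67.6] 89.9 [[-66.4, -61.4, -34.1, -6.6, -1.4], [-95.9, -80.0, 0.0, 79.8, 96.0]]
[(-226, np.float64(-1.0)), (-222, np.float64(-0.0)), (-218, np.float64(-1.0)), (-214, np.float64(-0.0)), (-210, np.float64(-0.0)), (-206, np.float64(-1.0)), (-202, np.float64(90.0)), (-198, np.float64(1
[... 2490 characters left out ...]
at64(31.0)), (-138, np.float64(32.0)), (-134, np.float64(31.0)), (-130, np.float64(31.0)), (-126, np.float64(31.0)), (-122, np.float64(31.0)), (-118, np.float64(32.0)), (-114, np.float64(31.0)), (-110, np.float64(31.0)), (-106, np.float64(31.0)), (-102, np.float64(31.0)), (-98, np.float64(31.0)), (-94, np.float64(32.0))]
[(-115, np.float64(1.0)), (-111, np.float64(-0.0)), (-107, np.float64(-0.0)), (-103, np.float64(1.0)), (-99, np.float64(25.0)), (-95, np.float64(31.0)), (-91, np.float64(30.0)), (-87, np.float64(40.0)), (-83, np.float64(44.0)), (-79, np.float64(43.0)), (-75, np.float64(30.0)), (-71, np.float64(29.0)), (-67, np.float64(31.0)), (-63, np.float64(30.0)), (-59, np.float64(29.0))]
```

play_rows(motion=[[0.001, 0.003, 0.03, -0.4, 0.2, 0.1], [0.001, 0.003, 0.07, -0.4, 0.2, 0.1], [0.001, 0.003, 0.1, -0.4, 0.2, 0.1], [0.001, 0.003, 0.12, -0.4, 0.2, 0.1], [0.001, 0.003, 0.13, -0.4, 0.2, 0.1], [0.001, 0.003, 0.131, -0.4, 0.2, 0.1], [0.001, 0.003, 0.131, -0.4, 0.2, 0.1]])

```text
time_s: 8.93
position: [487.9, 243.0, 47.8]
orientation: [-0.0, 0.764, 0.646, 0.003]
force: [-0.1, 0.6, -0.1]
opening: 40.0
```

play_rows(motion=[[0, 0, 0.003, 0, 0, 0], [0, 0, 0.003, 0, 0, 0]])

```text
time_s: 9.18
position: [487.3, 243.1, 44.1]
orientation: [-0.0, 0.763, 0.646, 0.002]
force: [-0.7, 0.1, 0.6]
opening: 40.0
```

play_rows(motion=[[0, 0, 0, 0, 0, 0], [0, 0, 0, 0, 0, 0], [0, 0, 0, 0, 0, 0], [0, 0, 0, 0, 0, 0]], hand=0.0, squeeze=35)

```text
time_s: 9.68
position: [486.7, 243.1, 43.9]
orientation: [-0.001, 0.763, 0.646, 0.001]
force: [-1.4, 0.2, 0.8]
opening: 11.9
```

play_rows(motion=[[0, 0, -0.005, 0, 0, 0], [0, 0, -0.015, 0, 0, 0], [0, 0, -0.04, 0, 0, 0], [0, 0, -0.075, 0, 0, 0], [0, 0, -0.11, 0, 0, 0], [0, 0, -0.135, 0, 0, 0], [0, 0, -0.14, 0, 0, 0], [0, 0, -0.14, 0, 0, 0]])

```text
time_s: 10.68
position: [486.5, 242.4, 183.5]
orientation: [-0.0, 0.763, 0.646, 0.001]
force: [1.1, 0.4, -3.8]
opening: 11.6
```

```bash
python3 -c "
from h import *
from m2 import wor
w=wor(-131,-15); print(w); go([*w,185],-5.7)"
```

```text
[545.15792409 -66.91494633]
t 10.68 pos [486.5 242.4 183.5] F [ 1.1  0.4 -3.8] open 11.6 jawyaw -9.53
shift [-0.2953  0.109  -0.0022] turn [ 0.08 -0.16 -3.83]
```

play_rows(motion=[[-0.02, 0.007, 0, 0, 0, 0], [-0.06, 0.022, 0, 0, 0, -0.7], [-0.105, 0.039, 0, 0, 0, -1.4], [-0.15, 0.056, 0, 0, 0, -2.1], [-0.195, 0.072, 0, 0, 0, -2.8], [-0.24, 0.088, 0, 0, 0, -3.5], [-0.275, 0.101, -0.002, 0, 0, -3.8], [-0.295, 0.109, -0.002, 0, 0, -3.8]])

```text
time_s: 11.68
position: [545.0, -67.9, 183.7]
orientation: [-0.001, 0.742, 0.67, 0.001]
force: [0.7, -0.1, -3.7]
opening: 11.9
```

play_rows(motion=[[0, 0, 0, 0, 0, 0], [0, 0, 0, 0, 0, 0]])

```text
time_s: 11.92
position: [545.0, -65.2, 184.5]
orientation: [-0.001, 0.741, 0.671, 0.002]
force: [0.1, 0.1, -3.8]
opening: 11.7
```

```bash
python3 - <<'E'
from h import *
from m2 import wor
w=wor(-131,-15); go([*w,90],-5.7)
for n in("top","side"):
    im,d,P=cloud(n); cv2.imwrite(f"pics/{n}3.png",im)
a=cv2.imread("pics/top3.png")[170:290,320:460]; b=cv2.imread("pics/side3.png")[170:310,320:480]
cv2.imwrite("pics/c3.png",np.hstack([cv2.resize(a,(400,343)),cv2.resize(b,(392,343))]))
E
```

```text
t 11.93 pos [545.  -65.2 184.5] F [ 0.1  0.1 -3.8] open 11.7 jawyaw -5.7
shift [-0.002   0.0003  0.0945] turn [ 0.02 -0.23  0.  ]
```

View pics/c3.png

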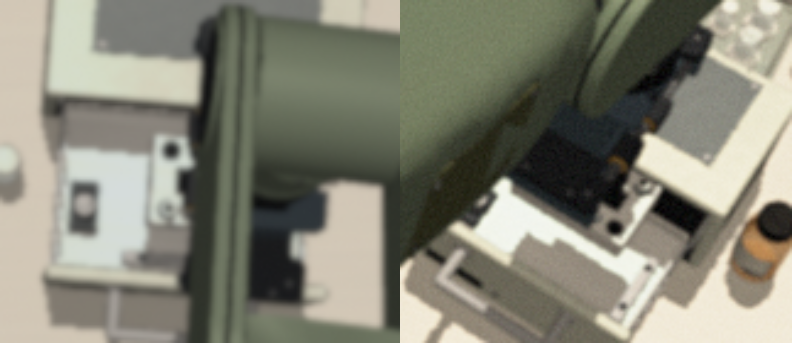

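play_rows(motion=[[-0.001, 0, 0.015, 0, -0.2, 0], [-0.001, 0, 0.04, 0, -0.2, 0], [-0.001, 0, 0.065, 0, -0.2, 0], [-0.001, 0, 0.085, 0, -0.2, 0], [-0.001, 0, 0.1, 0, -0.2, 0], [-0.001, 0, 0.105, 0, -0.2, 0], [-0.001, 0, 0.106, 0, -0.2, 0], [-0.001, 0, 0.106, 0, -0.2, 0]])

```text
time_s: 13.02
position: [546.2, -67.1, 79.8]
orientation: [0.001, 0.742, 0.671, 0.001]
force: [-0.1, 0.3, -4.2]
opening: 11.8
```

play_rows(motion=[[0, 0, 0.001, 0, 0, 0], [0, 0, 0.002, 0, 0, 0], [0, 0, 0.003, 0, 0, 0], [0, 0, 0.004, 0, 0, 0], [0, 0, 0.004, 0, 0, 0]])

```text
time_s: 13.65
position: [545.6, -67.0, 75.0]
orientation: [0.001, 0.742, 0.671, 0.0]
force: [-0.5, -0.4, -4.1]
opening: 11.6
```

play_rows(motion=[[0, 0, 0.0005, 0, 0, 0], [0, 0, 0.001, 0, 0, 0], [0, 0, 0.001, 0, 0, 0]])

```text
time_s: 14.02
position: [545.7, -67.0, 74.1]
orientation: [0.001, 0.742, 0.671, 0.001]
force: [-0.6, -0.3, -3.2]
opening: 11.9
```

play_rows(motion=[[0, 0, 0.0005, 0, 0, 0], [0, 0, 0.001, 0, 0, 0], [0, 0, 0.001, 0, 0, 0]])

```text
time_s: 14.4
position: [545.8, -67.2, 73.9]
orientation: [0.001, 0.742, 0.671, 0.001]
force: [-1.7, -1.2, 5.5]
opening: 11.8
```

play_rows(motion=[[0, 0, -0.0005, 0, 0, 0], [-0.002, -0.002, -0.0005, 0, 0, 0], [-0.004, -0.004, -0.0005, 0, 0, 0], [-0.006, -0.006, -0.0005, 0, 0, 0], [-0.008, -0.007, -0.0005, 0, 0, 0], [-0.008, -0.007, -0.0005, 0, 0, 0]])

```text
time_s: 15.15
position: [538.2, -74.4, 73.9]
orientation: [0.001, 0.742, 0.671, 0.001]
force: [3.0, 1.8, 3.6]
opening: 11.9
```

play_rows(motion=[[0, -0.0005, 0, 0, 0, 0], [0, -0.001, 0, 0, 0, 0], [0, -0.0015, 0, 0, 0, 0], [0, -0.002, 0, 0, 0, 0], [0, -0.002, 0, 0, 0, 0]])

```text
time_s: 15.78
position: [536.7, -74.5, 74.0]
orientation: [0.002, 0.742, 0.671, 0.001]
force: [3.6, 0.5, 5.2]
opening: 11.9
```

play_rows(motion=[[0, -0.0005, -0.0003, 0, 0, 0], [0, -0.001, -0.0003, 0, 0, 0], [0, -0.0015, -0.0003, 0, 0, 0], [0, -0.0015, -0.0003, 0, 0, 0]])

```text
time_s: 16.27
position: [534.5, -74.2, 74.0]
orientation: [0.001, 0.741, 0.671, 0.0]
force: [5.5, -2.0, 5.0]
opening: 11.6
```

play_rows(motion=[[0, -0.0005, 0, 0, 0, 0], [0, -0.001, 0, 0, 0, 0], [0, -0.0015, 0, 0, 0, 0], [0, -0.0015, 0, 0, 0, 0]])

```text
time_s: 16.77
position: [533.9, -74.1, 74.1]
orientation: [0.002, 0.742, 0.671, 0.001]
force: [5.5, -3.0, 3.4]
opening: 11.5
```

play_rows(motion=[[0, -0.0005, 0, 0, 0, 0], [0, -0.001, 0, 0, 0, 0], [0, -0.001, 0, 0, 0, 0]])

```text
time_s: 17.15
position: [533.8, -74.1, 74.2]
orientation: [0.003, 0.742, 0.671, 0.002]
force: [7.3, -3.1, 1.6]
opening: 11.9
```

play_rows(motion=[[-0.0005, 0, 0, 0, 0, 0], [-0.001, 0, 0, 0, 0, 0], [-0.0015, 0, 0, 0, 0, 0], [-0.002, 0, 0, 0, 0, 0], [-0.002, 0, 0, 0, 0, 0]])

```text
time_s: 17.77
position: [533.7, -74.3, 74.0]
orientation: [0.001, 0.742, 0.67, 0.003]
force: [8.5, 3.7, 1.5]
opening: 12.0
```

play_rows(motion=[[-0.0005, 0, 0, 0, 0, 0], [-0.001, 0, 0, 0, 0, 0], [-0.0015, 0, 0, 0, 0, 0], [-0.002, 0, 0, 0, 0, 0], [-0.002, 0, 0, 0, 0, 0]])

```text
time_s: 18.4
position: [533.6, -75.4, 74.1]
orientation: [0.001, 0.742, 0.67, 0.004]
force: [8.3, 5.8, 2.5]
opening: 11.8
```

play_rows(motion=[[-0.0005, 0, 0, 0, 0, 0], [-0.001, 0, 0, 0, 0, 0], [-0.0015, 0, 0, 0, 0, 0], [-0.0015, 0, 0, 0, 0, 0]])

```text
time_s: 18.9
position: [533.6, -76.0, 74.2]
orientation: [0.0, 0.742, 0.67, 0.004]
force: [9.2, 10.0, 2.3]
opening: 11.6
```

play_rows(motion=[[-0.0005, 0, 0, 0, 0, 0], [-0.001, 0, 0, 0, 0, 0], [-0.001, 0, 0, 0, 0, 0], [-0.001, 0, 0, 0, 0, 0]])

```text
time_s: 19.4
position: [533.6, -76.1, 74.3]
orientation: [-0.0, 0.742, 0.67, 0.005]
force: [9.0, 12.5, 3.4]
opening: 11.9
```

```bash
python3 - <<'E'
from h import *
from m2 import loc
go([533.6,-76,74],-5.7)
o=[]
for n in("top","side"):
    im,d,P=cloud(n); cv2.imwrite(f"pics/{n}4.png",im); np.save(n+"4.npy",P); Q=loc(P)
    for k,x,y,lo,hi in(("handle",(-270,-232),(-75,75),76,97),("rack",(-180,-90),(-80,45),52,70),):
        q=Q[(Q[...,2]>lo)&(Q[...,2]<hi)&(Q[...,0]>x[0])&(Q[...,0]<x[1])&(Q[...,1]>y[0])&(Q[...,1]<y[1])]
        if len(q): print(n,k,len(q),q.mean(0).round(1),np.percentile(q,[2,98],axis=0).round(1).tolist())
a=cv2.imread("pics/top4.png")[190:290,320:460]; b=cv2.imread("pics/side4.png")[190:300,350:480]
cv2.imwrite("pics/c4.png",np.vstack([cv2.resize(a,(392,280)),cv2.resize(b,(392,310))]) if 0 else np.hstack([cv2.resize(a,(400,286)),cv2.resize(b,(338,286))]))
E
```

```text
t 19.4 pos [533.6 -76.1  74.3] F [ 9.  12.5  3.4] open 11.9 jawyaw -5.88
shift [0.0001 0.     0.0003] turn [ 0.35 -0.4  -0.18]
top handle 157 [-239.7   27.    90.1] [[-244.9, -4.6, 84.1], [-233.8, 57.4, 95.9]]
top rack 312 [-139.9   13.4   57.3] [[-170.4, -2.3, 52.3], [-109.9, 26.0, 67.1]]
side handle 294 [-241.9   -6.5   91.5] [[-247.1, -55.7, 87.1], [-232.8, 47.4, 95.7]]
side rack 351 [-144.   -65.2   58.7] [[-172.7, -78.2, 53.8], [-112.0, -50.4, 67.9]]
```

View pics/c4.png

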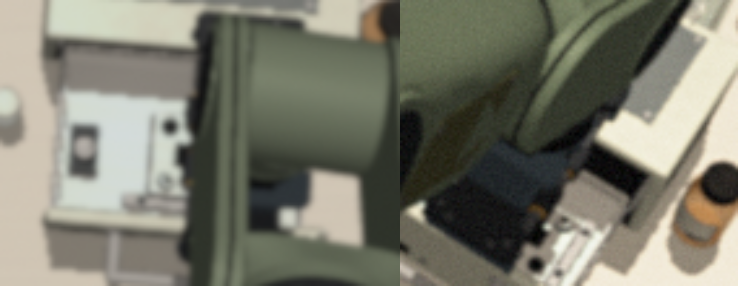

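The rack's right end sits at local y −78 and its front edge at about −171, matching the fence faces (top crop shows no gap; handle still at −240). Both contacts are stiff. I'll level the slight tilt, ease the side push and add a little down-force.

play_rows(motion=[[0.0005, 0, 0.0003, 0.1, -0.1, 0], [0.001, 0, 0.0005, 0.2, -0.2, 0], [0.001, -0.0005, 0.0005, 0.3, -0.4, 0], [0.001, -0.0005, 0.0005, 0.3, -0.4, 0], [0.001, -0.0005, 0.0005, 0.3, -0.4, 0], [0.001, -0.0005, 0.0005, 0.3, -0.4, 0]])

```text
time_s: 20.25
position: [533.7, -76.0, 74.0]
orientation: [0.001, 0.742, 0.67, 0.0]
force: [9.3, 9.4, 4.1]
opening: 11.9
```

```bash
python3 - <<'E'
from h import *
go([533.6,-76,74],-5.7); print(status.read_state()["wrist_torque"])
E
```

```text
t 20.25 pos [533.7 -76.   74. ] F [9.3 9.4 4.1] open 11.9 jawyaw -5.87
shift [ 0.     -0.0001 -0.    ] turn [ 0.13  0.07 -0.17]
[ 2.17163268 -2.03826779 -0.06664272]
```

play_rows(motion=[[0, 0, 0, 0, 0, -0.2], [0, 0, 0, 0, 0, -0.4], [0, 0, 0, 0, 0, -0.6], [0, 0, 0, 0, 0, -0.6]])

```text
time_s: 20.75
position: [533.7, -76.0, 74.0]
orientation: [0.001, 0.74, 0.673, 0.0]
force: [9.8, 9.1, 2.8]
opening: 11.3
```

```bash
python3 - <<'E'
from h import *
go([533.6,-76,74],-5.7); print(status.read_state()["wrist_torque"])
E
```

```text
t 20.75 pos [533.7 -76.   74. ] F [9.8 9.1 2.8] open 11.3 jawyaw -5.4
shift [-0.     -0.0001 -0.    ] turn [0.13 0.05 0.3 ]
[ 1.85629594 -1.9638901  -0.72077324]
```

play_rows(motion=[[0, 0, 0, 0, 0, 0.3], [0, 0, 0, 0, 0, 0.6], [0, 0, 0, 0, 0, 0.9], [0, 0, 0, 0, 0, 1.2], [0, 0, 0, 0, 0, 1.2]])

```text
time_s: 21.38
position: [533.7, -76.0, 74.0]
orientation: [0.001, 0.745, 0.667, -0.0]
force: [9.5, 9.5, 4.3]
opening: 11.9
```

```bash
python3 - <<'E'
from h import *
go([533.6,-76,74],-5.7); print(status.read_state()["wrist_torque"])
E
```

```text
t 21.38 pos [533.7 -76.   74. ] F [9.5 9.5 4.3] open 11.9 jawyaw -6.28
shift [ 0.     -0.0001 -0.    ] turn [ 0.12  0.12 -0.58]
[ 2.14260479 -1.92660712  0.69514798]
```

play_rows(motion=[[0, 0, 0, 0, 0, -0.2], [0, 0, 0, 0, 0, -0.4], [0, 0, 0, 0, 0, -0.6], [0, 0, 0, 0, 0, -0.6], [0, 0, 0, 0, 0, -0.6], [0, 0, 0, 0, 0, -0.6]])

```text
time_s: 22.12
position: [533.7, -76.0, 74.0]
orientation: [0.001, 0.742, 0.67, 0.0]
force: [8.7, 9.4, 3.0]
opening: 11.7
```

```bash
python3 - <<'E'
from h import *
from m2 import loc
go([533.6,-76,74],-5.7); print(status.read_state()["wrist_torque"])
for n in("top","side"):
    im,d,P=cloud(n); cv2.imwrite(f"pics/{n}5.png",im); Q=loc(P)
    for k,x,y,lo,hi in(("handle",(-270,-232),(-75,75),76,97),("rack",(-180,-90),(-80,45),52,60),):
        q=Q[(Q[...,2]>lo)&(Q[...,2]<hi)&(Q[...,0]>x[0])&(Q[...,0]<x[1])&(Q[...,1]>y[0])&(Q[...,1]<y[1])]
        if len(q): print(n,k,len(q),q.mean(0).round(1),np.percentile(q,[2,98],axis=0).round(1).tolist())
    for k,x,y,lo,hi in(("vial",(550,610),(60,120),40,70),("jar",(320,410),(420,500),35,65),("bottle",(600,665),(-245,-175),60,105)):
        q=P[(P[...,2]>lo)&(P[...,2]<hi)&(P[...,0]>x[0])&(P[...,0]<x[1])&(P[...,1]>y[0])&(P[...,1]<y[1])]
        if len(q): print(n,k,len(q),q.mean(0).round(1))
a=cv2.imread("pics/top5.png")[170:350,140:480]; b=cv2.imread("pics/side5.png")[190:300,350:480]
cv2.imwrite("pics/c5.png",np.hstack([cv2.resize(a,(453,240)),cv2.resize(b,(284,240))]))
E
```

```text
t 22.12 pos [533.7 -76.   74. ] F [8.7 9.4 3. ] open 11.7 jawyaw -5.86
shift [ 0.     -0.0001 -0.    ] turn [ 0.13  0.08 -0.16]
[ 2.12339637 -1.98019539 -0.10822135]
top handle 146 [-239.7   29.1   89.7] [[-244.9, -0.4, 84.0], [-233.6, 57.4, 95.3]]
top rack 260 [-139.1   14.1   55.8] [[-171.4, -1.1, 52.2], [-109.8, 25.8, 59.8]]
top vial 111 [580.1  88.7  53.7]
top jar 321 [363.3 454.9  46.7]
top bottle 270 [ 637.8 -213.6   86.3]
side handle 300 [-242.1   -4.3   91.6] [[-247.0, -55.3, 86.0], [-234.1, 49.8, 95.4]]
side rack 288 [-145.4  -65.8   57.2] [[-172.6, -78.1, 53.3], [-111.9, -51.0, 59.7]]
side bottle 445 [ 628.1 -215.2   83.3]
```

View pics/c5.png

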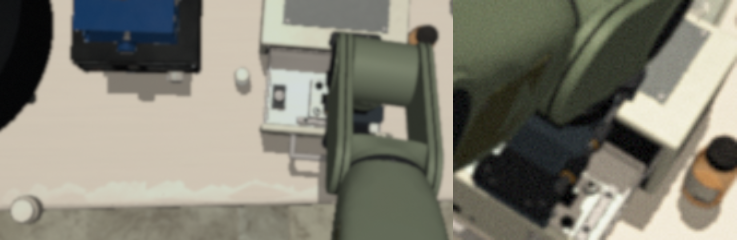

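The picture shows the rack in the tray corner against both fences and the drawer out. The vial (242, 76), jar (25, 210) and bottle (425, 35) have not moved, and the push is steady.

```bash
python3 -c "
from rig import order
print(order.close_job())"
```

```text
the job is handed in; nothing more can be done
None
```

The drawer is out to its stop and the rack stands in the tray's corner. The gripper still holds it and presses it against both fences, so you can tighten the clamps. I handed in at about 22 s of the 61 s allowed.

- **Drawer:** Pulling with about 17 N at the end of its travel moved it no further. The measured travel was only about 121 mm, not 125. The picture measurements suggest it started about 5 mm open. In the last pictures the handle had not moved from where the stop left it.
- **Rack against the fences:** The final push is about 9 N toward each fence, with about 3 N net downward push. The position did not shift as the push was raised. The rack's edges matched the fence faces to about 1 mm in both views.
- **Rack square and flat:** Turning the gripper about half a degree each way gave equal and opposite torque. This suggests the long side lies flush on the front fence. The gripper had tilted about 0.5° while pressing; I levelled it to about 0.15°.
- **Not checked directly:** The arm hid part of the rack from both cameras, so flatness and contact along the full length of the front fence rest on the force readings. The two cameras also disagree by 2–3 mm.
- **Bystanders:** The vial and jar measured within 0.3 mm of their starting positions in the top view. The bottle looks unmoved in the pictures, but I did not compare its position in numbers.

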